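# Loosen the hazelnuts and check the chute heads

## Task

Get the hazelnut topping station ready: with the clearing paddle from its holder, stir the pot until every hazelnut has been shifted from its place, then check whichever chute heads are there in the order yellow, green, blue, orange by sliding the blade down the gap until it reaches the bottom or jams, pressing lightly for a moment. Put the paddle back upright in its holder, then stand the heads in which it jammed upright inside the red tray for washing, and leave the clear ones standing on the counter outside the tray. Keep all hazelnuts in the pot and do not disturb the bottles and the cup.

Things in the scene. Friction and masses are not known exactly. Their poses are not given: they have to be found in the camera images.
- paddle: Clearing paddle, 0.09 kg, at the start upright in the holder. Flat steel blade 22 mm (its x) x 8 mm thick (its y) from the tip up to 115 mm; above it a black handle 26 mm (x) x 16 mm (y) up to 175 mm. Origin at the centre of the blade tip (lower end), z up along the handle
- holder: White fixed holder, 70 x 60 mm, 65 mm tall, yaw varies; origin at the centre of its underside. Its well takes the blade with the axes of paddle and holder parallel: 36 mm along its x, 13 mm across its y, floor 5 mm above the origin; the two walls across y are 65 mm high with rounded tops, the end walls 50 mm
- well (a point): Centre of the floor of the holder well, where the blade tip stands
- pot: Fixed round aluminium pot of hazelnuts, inner radius 66 mm at the floor, 69 mm at the rim, rim 55 mm high, floor 5 mm above the origin; origin at the centre of its underside
- hazelnut0: A brown hazelnut, 16 mm long, 11 mm thick, 12 g; origin at its middle
- hazelnut1: A brown hazelnut, 16 mm long, 11 mm thick, 12 g; origin at its middle
- hazelnut2: A brown hazelnut, 16 mm long, 11 mm thick, 12 g; origin at its middle
- hazelnut3: A brown hazelnut, 16 mm long, 11 mm thick, 12 g; origin at its middle
- hazelnut4: A brown hazelnut, 16 mm long, 11 mm thick, 12 g; origin at its middle
- hazelnut5: A brown hazelnut, 16 mm long, 11 mm thick, 12 g; origin at its middle
- hazelnut6: A brown hazelnut, 16 mm long, 11 mm thick, 12 g; origin at its middle
- head_yellow: Yellow chute head, loose, 65.5 mm tall, 0.24-0.39 kg, maybe absent; origin under the centre of its dark foot plate (70 x 64 x 10 mm). On it two round-topped cheeks (54 mm along x, 15 mm thick, 42 mm over both across y) leave a gap along x, 12 mm wide, open at top and ends. Clear: 12 mm wide down to its bottom at z 10 mm. Clogged: only 4 mm wide below z 38 mm, the blade jams there. Which are clogged must be tested
- head_green: Green chute head, loose, 65.5 mm tall, 0.24-0.39 kg, maybe absent; origin under the centre of its dark foot plate (70 x 64 x 10 mm). On it two round-topped cheeks (54 mm along x, 15 mm thick, 42 mm over both across y) leave a gap along x, 12 mm wide, open at top and ends. Clear: 12 mm wide down to its bottom at z 10 mm. Clogged: only 4 mm wide below z 38 mm, the blade jams there. Which are clogged must be tested
- head_blue: Blue chute head, loose, 65.5 mm tall, 0.24-0.39 kg, maybe absent; origin under the centre of its dark foot plate (70 x 64 x 10 mm). On it two round-topped cheeks (54 mm along x, 15 mm thick, 42 mm over both across y) leave a gap along x, 12 mm wide, open at top and ends. Clear: 12 mm wide down to its bottom at z 10 mm. Clogged: only 4 mm wide below z 38 mm, the blade jams there. Which are clogged must be tested
- head_orange: Orange chute head, loose, 65.5 mm tall, 0.24-0.39 kg, maybe absent; origin under the centre of its dark foot plate (70 x 64 x 10 mm). On it two round-topped cheeks (54 mm along x, 15 mm thick, 42 mm over both across y) leave a gap along x, 12 mm wide, open at top and ends. Clear: 12 mm wide down to its bottom at z 10 mm. Clogged: only 4 mm wide below z 38 mm, the blade jams there. Which are clogged must be tested
- tray: Red fixed washing-up tray, 210 mm (its x) x 170 mm (its y) outside, walls 5 mm thick and 25 mm high, floor 5 mm thick; origin at the centre of its underside, yaw varies
- ketchup: Red squeeze bottle, 56 mm across, 170 mm tall, bystander; origin under its base
- mustard: Yellow squeeze bottle, 56 mm across, 170 mm tall, bystander; origin under its base
- cup: Brown paper cup, 76 mm across, 90 mm tall, bystander; origin under its base

How it is judged:
By the outcome, as a careful person would: the job done as asked, in the order asked, and still so for the second after the job is handed in, with the robot touching nothing.
Of head_yellow, head_green, head_blue, head_orange only 3 to 4 are there at a start; the rules pass over those that are not, and their reading is None.
At some moment in a run one of head_yellow, head_green, head_blue, head_orange may be knocked a few centimetres aside while the robot is not near it.
It also fails if it takes over 200 s, if anything falls off the work surface, if the arm or the gripper's body presses on something with over 40 N, if the wrist force passes 120 N, or if a joint passes its speed limit or range.

## Robot

A 6-joint arm with a two-finger parallel gripper is mounted at the origin on the work surface. World frame = base frame: x ahead of the robot, y to its left, z up, the work surface at z = 0. Lengths are in mm, angles in degrees, forces in N, time in s.
With the tool pointing down it reaches from about 300 to 850 mm from the base axis. Payload 4.2 kg.
Tool frame: the origin (TCP) lies on the centre line of the jaws, within the pads' length; the fingertips stand 8 mm ahead of it and the grasp point (between the pads) lies 11 mm behind it; z points along the fingers, y is the line along which they close (so a half turn about z gives the same grasp; the last joint's range is limited). The gripper opens to 91 mm and grips with 3 to 60 N. Pads are 32 mm wide; open, the fingers measure 118 mm over their backs; the gripper's body (76 mm by 178 mm) begins 60 mm behind the grasp point.
Start: joints at [-69.271, 18.312, 89.639, -0, 72.044, -1.146], TCP at [214.244, -533.612, 221.976] pointing down, gripper open.
Joint ranges: [-177.97, 177.97], [-48.28, 115.42], [12.27, 149.76], [-77.06, 257.06], [2.81, 150.46], [-146.56, 146.56]. Speed limits (degrees/s): [147.25, 147.25, 180, 180, 180, 180].

## Interface

Orientations are given as [roll, pitch, yaw] about the fixed x, y, z axes, in that order (R = Rz(yaw) Ry(pitch) Rx(roll)).
In Python, from workcell import telemetry, eyes, ticket gives the robot as it stands. The module is installed in compiled form; this text tells all that it offers.
- The arm moves only by the shell command python3 -m crank 'ROWS' [OPENING] [FORCE]. ROWS is JSON, a list of rows, each an object of numbers: "dx", "dy", "dz": the shift along the world's x, y, z normalised to -1 to 1, where 1 is 80 cm; "yaw": the turn about the world's z normalised to -1 to 1, where 1 is 5 degrees. A call has 1 to 10 rows; each row shifts and turns the commanded pose from where the row before left it; what a row does not reach is not made up. A row lasts 1/8 s, in which the tool goes at most 62.5 mm and 10.7 degrees, less where a joint would pass 70% of its speed; a pose out of reach is approached as far as the arm can. A call with a number of a shift or a turn outside -1 to 1 is refused whole. A call with a gripper value outside its range is refused whole. OPENING is the opening, from 0 (shut) to 1 (fully open), set as the call begins (- or left out, the last holds). The fingers move at their own pace and stop on an object; FORCE is the grip in N (left out, the last holds). Time passes only in rows, so rows that do not move let the fingers close. It gives the time, the measured TCP pose, the force, the opening and the grip force at its end, in the units of the state.
- telemetry.state(): the state, without advancing time (a new reading comes with each control period).
- eyes.grab_frame(name): name is "side" or "top"; returns the picture (420x560x3 uint8, red, green, blue); there is no depth.
- eyes.calibration(name): a dict with "camera_matrix" (3x3 intrinsics, pixels), "world_from_camera" (4x4, takes a point from camera to world coordinates). Camera axes: x right, y down, z forward; pixel columns grow to the right and rows downward; lengths in mm; the calibration is good to about 2 mm. A picture is of the moment at which its call begins. calibration takes no time and is no camera call.
- ticket.job_done(): hands the job in; it is judged then, once.
The state is a dict: "time_s": time; "qpos": joint angles; "qvel": joint speeds; "effort": joint torques, N m; "ee_pos": TCP position; "ee_rot": TCP orientation; "force": force on the tool from outside, world axes, zero at the start; "torque": the same for the moment, N m; "gripper_width": finger opening in mm; "gripper_force": force on a finger pad.
Only numpy, scipy, OpenCV 4.12 (cv2) and the standard library are available. Lean on these libraries where they do the work, as an engineer would, in place of code of your own. Each camera call takes 0.05 s, during which the arm holds its last target. There are 200 camera calls.

## Working session

There is one attempt and no reset: what is moved stays moved. The work goes in short steps, Python scripts to look and compute and a shell command to move; the robot and the scene stay as the last step left them, time stands still between calls to the robot, and variables do not carry over. Pictures are saved under pics/ and viewed, at most 14 in all, crops included, and the job is handed in when it is done.

```bash
mkdir -p pics; cat > h.py <<'E'
import numpy as np, cv2
from workcell import telemetry, eyes, ticket
def grab(n,f):
    im=eyes.grab_frame(n); cv2.imwrite('pics/'+f,im[:,:,::-1]); return im
def ray(n,u,v):
    c=eyes.calibration(n); K=np.array(c['camera_matrix']); T=np.array(c['world_from_camera'])
    d=T[:3,:3]@np.linalg.inv(K)@[u,v,1.]; return T[:3,3],d/np.linalg.norm(d)
def plane(n,u,v,z):
    o,d=ray(n,u,v); return o+d*(z-o[2])/d[2]
def tri(a,b):
    (o1,d1),(o2,d2)=ray(*a),ray(*b)
    s=np.linalg.lstsq(np.c_[d1,-d2],o2-o1,rcond=None)[0]
    p,q=o1+d1*s[0],o2+d2*s[1]; return (p+q)/2,np.linalg.norm(p-q)
def proj(n,p):
    c=eyes.calibration(n); K=np.array(c['camera_matrix']); T=np.linalg.inv(np.array(c['world_from_camera']))
    q=K@(T[:3,:3]@np.array(p)+T[:3,3]); return q[:2]/q[2]
E
python3 - <<'E'
from h import *
a=grab('top','t0.png');b=grab('side','s0.png')
for n in('top','side'):
    c=eyes.calibration(n);print(n,np.round(c['camera_matrix'],1).tolist(),np.round(c['world_from_camera'],3).tolist())
print(telemetry.state())
E
```

```text
top [[394.5, 0.0, 275.4], [0.0, 394.5, 201.8], [0.0, 0.0, 1.0]] [[-0.012, -0.991, 0.134, 486.65], [-1.0, 0.011, -0.005, 16.414], [0.003, -0.134, -0.991, 844.701], [0.0, 0.0, 0.0, 1.0]]
side [[456.7, 0.0, 286.1], [0.0, 456.7, 205.9], [0.0, 0.0, 1.0]] [[-0.998, -0.026, 0.062, 524.881], [-0.064, 0.658, -0.75, 754.778], [-0.021, -0.752, -0.658, 679.894], [0.0, 0.0, 0.0, 1.0]]
{'time_s': 0.1, 'qpos': array([-6.92692272e+01,  1.83453110e+01,  8.96996957e+01, -2.09341573e-03,
        7.20438403e+01, -1.14554775e+00]), 'qvel': array([-0.05183889,  0.00968627, -0.21903293,  0.0895969 ,  0.04786805,
       -0.04872027]), 'effort': array([ 2.11459633e-04, -4.13334024e+01, -2.32510847e+01,  7.28284568e-02,
        4.22334415e-02, -3.58363059e-05]), 'ee_pos': array([ 214.08347047, -533.18071728,  221.2291891 ]), 'ee_rot': array([-1.79911131e+02,  2.13798682e-04,  2.18769676e+01]), 'force': array([0.06411421, 1.192634  , 0.42864002]), 'torque': array([ 0.01774789,  0.02549804, -0.0060189 ]), 'gripper_force': 0.0, 'gripper_width': 91.20724317406498}
```

View pics/t0.png

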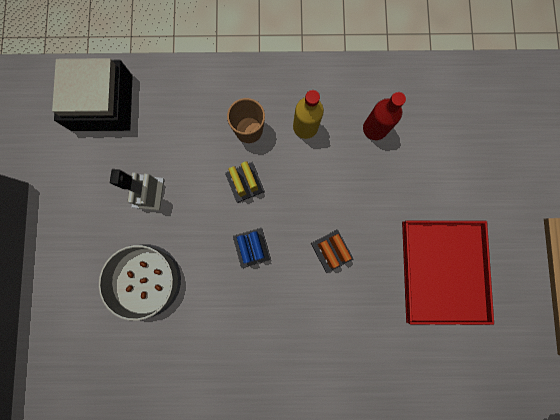

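View pics/s0.png

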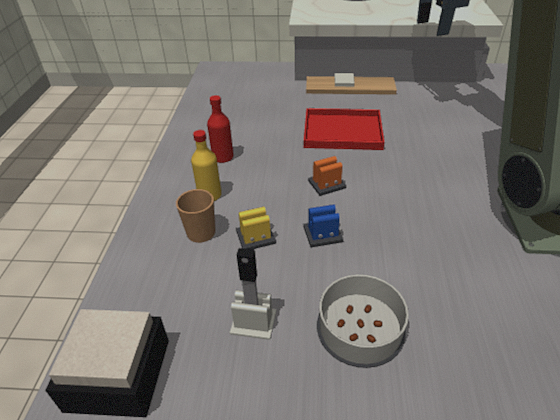

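The top view shows the paddle handle (120,179), holder (147,190), pot (143,284), yellow head (244,179), blue (252,248), orange (333,251) and tray (448,273). Green is absent. The side view shows the same things. Enlarged crops next.

```bash
python3 - <<'E'
import cv2,numpy as np
a=cv2.imread('pics/t0.png');b=cv2.imread('pics/s0.png')
def c(i,x,y,w,h,W=400,H=300): return cv2.resize(i[y:y+h,x:x+w],(W,H),interpolation=cv2.INTER_CUBIC)
m=np.vstack([np.hstack([c(a,100,150,80,60),c(b,210,240,140,105)]),np.hstack([c(a,220,150,160,120),c(b,230,145,140,105)])])
cv2.imwrite('pics/m0.png',m)
E
```

```text
(no output)
```

View pics/m0.png

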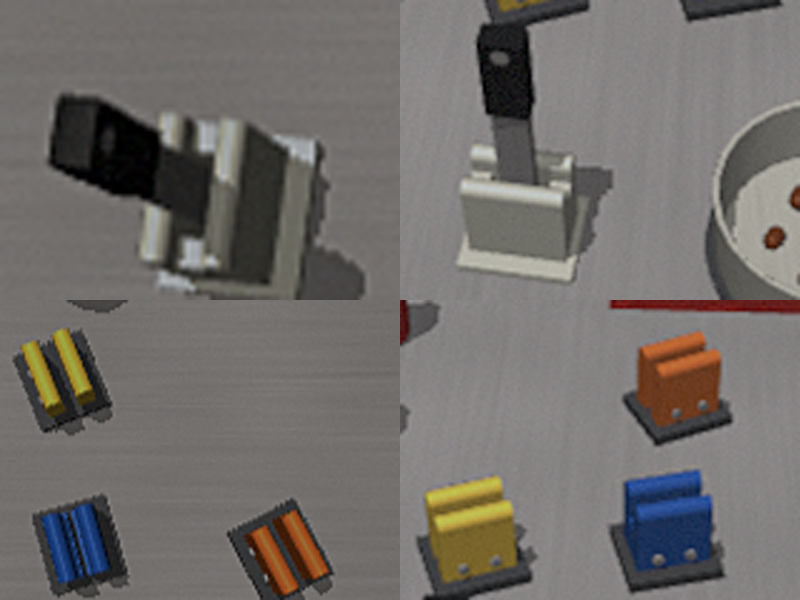

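The crops show the paddle top face at top px (115,176) and side px (246,250), and the holder ridges at top px (147,174)-(143,203) and (134,174)-(130,202). The three heads have their gaps running roughly along the image columns. Now the numbers.

```bash
cat >> h.py <<'E'
HUE={'yellow':(22,32),'blue':(105,125),'orange':(5,16),'red':(0,4)}
def mask(im,c,s=110,v=50):
    h=cv2.cvtColor(np.ascontiguousarray(im),cv2.COLOR_RGB2HSV); lo,hi=HUE[c]
    return cv2.inRange(h,(lo,s,v),(hi,255,255))
def head(im,c,near,n='top',r=28):
    m=mask(im,c); k=np.zeros_like(m); cv2.circle(k,tuple(int(x) for x in near),r,255,-1); m&=k
    ys,xs=np.nonzero(m); return np.c_[xs,ys].astype(np.float32)
def headpose(im,c,near,z=61):
    p=head(im,c,near); w=np.array([plane('top',u,v,z)[:2] for u,v in p],np.float32)
    (cx,cy),(a,b),t=cv2.minAreaRect(w)
    yaw=t if a>b else t+90
    if b>a:a,b=b,a
    return (cx,cy),(a,b),(yaw+90)%180-90,len(p)
E
python3 - <<'E'
from h import *
a=cv2.imread('pics/t0.png')[:,:,::-1]
for c,t,s in(('yellow',(243.5,178.6),(254.2,214.7)),('blue',(252,248),(323.8,211.9)),('orange',(333,251),(328,162.9))):
    r=headpose(a,c,t); print(c,np.round(r[0],1),np.round(r[1],1),round(r[2],1),r[3])
    p=head(a,c,t); mm=(p.min(0)+p.max(0))/2
    print('   tri',*tri(('top',*mm),('side',*s)))
print('paddle top',tri(('top',115,176.4),('side',246,250.5)))
A=[plane('top',u,v,63)[:2] for u,v in((147,174),(143,203),(134.4,173.6),(130.4,202))]
print('holder',np.round(A,1).tolist(),np.mean(A,0),[np.degrees(np.arctan2(*(x-y)[::-1])) for x,y in((A[0],A[1]),(A[2],A[3]))])
g=cv2.cvtColor(np.ascontiguousarray(a),cv2.COLOR_RGB2HSV)
m=mask(a,'red');m[:,:395]=0
cs=max(cv2.findContours(m,0,2)[0],key=cv2.contourArea);w=np.array([plane('top',u,v,25)[:2] for u,v in cs[:,0]],np.float32)
print('tray',cv2.minAreaRect(w))
# nuts
h=cv2.inRange(g,(0,90,30),(15,255,200));h[:,:100]=0;h[:,185:]=0;h[:245]=0
n,l,s,ce=cv2.connectedComponentsWithStats(h)
for i in range(1,n):
    if s[i,4]>8: print('nut',s[i,4],np.round(plane('top',*ce[i],10)[:2],0))
for f in((100,283),(181,283),(140,245),(140,321)): print('rim',np.round(plane('top',*f,55),0))
print('pot c',plane('top',140.5,283,55),tri(('top',140.5,283),('side',363.5,312)))
E
```

```text
yellow [640.9  78. ] [63.5 41.7] 21.5 442
   tri [643.19169028  78.66103137  59.82789269] 5.717628378559112
blue [503.8  64.7] [56.1 41.5] 15.6 528
   tri [505.11146224  64.77809605  60.53619171] 1.4757197257412624
orange [ 493.5 -102.3] [56.1 47.2] 27.0 590
   tri [ 495.58119005 -102.79431409   61.56469151] 2.0415177526590833
paddle top (array([624.94211209, 288.03759163, 178.66303716]), np.float64(1.8835547860756339))
holder [[652.0, 270.9], [593.1, 277.0], [653.1, 296.3], [595.4, 302.2]] [623.43235524 286.58807448] [np.float64(-5.902252323534086), np.float64(-5.8194479694099845)]
tray ((449.3160400390625, -337.7977600097656), (177.32850646972656, 208.18238830566406), 89.29145050048828)
nut 27 [472. 291.]
nut 28 [456. 261.]
nut 32 [452. 317.]
nut 29 [439. 289.]
nut 30 [423. 258.]
nut 30 [422. 318.]
nut 32 [409. 288.]
rim [437. 359.  55.]
rim [435. 200.  55.]
rim [510. 283.  55.]
rim [363. 278.  55.]
pot c [435.77624876 279.27395846  55.        ] (array([436.07687346, 285.94761132,  34.48764179]), np.float64(3.245357140735308))
```

```bash
python3 -m crank '[{"dx":0.026,"dy":0.05,"dz":0.005,"yaw":-1},{"dx":0.026,"dy":0.05,"dz":0.005,"yaw":-1},{"dx":0.026,"dy":0.05,"dz":0.005,"yaw":-1},{"dx":0.026,"dy":0.05,"dz":0.005,"yaw":-1},{"dx":0.026,"dy":0.05,"dz":0.005,"yaw":-1},{"dx":0.026,"dy":0.05,"yaw":-0.5},{"dx":0.026,"dy":0.05},{"dx":0.026,"dy":0.05},{"dx":0.026,"dy":0.05},{"dx":0.026,"dy":0.05}]' 1 && python3 -m crank '[{"dx":0.026,"dy":0.05},{"dx":0.026,"dy":0.05},{"dx":0.026,"dy":0.05},{"dx":0.026,"dy":0.05},{"dx":0.026,"dy":0.05},{"dx":0.026,"dy":0.05},{"dx":0.026,"dy":0.05},{"dx":0.026,"dy":0.05},{"dx":0.02,"dy":0.04},{}]'
python3 - <<'E'
from h import *
a=cv2.imread('pics/t0.png')[:,:,::-1]
for u,v in((308,130),(377,135),(247,130)): print(plane('top',u,v,0))
E
```

```text
[760.8342018  -61.80196544   0.        ]
[ 747.75966268 -214.30974571    0.        ]
[762.27202556  73.33881153   0.        ]validation failed for argument at $[5]...
```

```bash
python3 -m crank '[{"dx":0.026,"dy":0.05,"dz":0.005,"yaw":-1},{"dx":0.026,"dy":0.05,"dz":0.005,"yaw":-1},{"dx":0.026,"dy":0.05,"dz":0.005,"yaw":-1},{"dx":0.026,"dy":0.05,"dz":0.005,"yaw":-1},{"dx":0.026,"dy":0.05,"dz":0.005,"yaw":-1},{"dx":0.026,"dy":0.05,"dz":0,"yaw":-0.5},{"dx":0.026,"dy":0.05,"dz":0,"yaw":0},{"dx":0.026,"dy":0.05,"dz":0,"yaw":0},{"dx":0.026,"dy":0.05,"dz":0,"yaw":0},{"dx":0.026,"dy":0.05,"dz":0,"yaw":0}]' 1 && python3 -m crank '[{"dx":0.026,"dy":0.05,"dz":0,"yaw":0},{"dx":0.026,"dy":0.05,"dz":0,"yaw":0},{"dx":0.026,"dy":0.05,"dz":0,"yaw":0},{"dx":0.026,"dy":0.05,"dz":0,"yaw":0},{"dx":0.026,"dy":0.05,"dz":0,"yaw":0},{"dx":0.026,"dy":0.05,"dz":0,"yaw":0},{"dx":0.026,"dy":0.05,"dz":0,"yaw":0},{"dx":0.026,"dy":0.05,"dz":0,"yaw":0},{"dx":0.02,"dy":0.04,"dz":0,"yaw":0},{"dx":0,"dy":0,"dz":0,"yaw":0}]'
```

```text
time_s: 1.35
ee_pos: [422.5, -132.2, 241.8]
ee_rot: [180.0, 0.0, -5.6]
force: [0.4, 0.4, 0.2]
gripper_width: 91.2
gripper_force: 0.0
time_s: 2.6
ee_pos: [605.0, 220.4, 240.6]
ee_rot: [180.0, 0.1, -5.5]
force: [-1.8, -0.7, 0.2]
gripper_width: 91.2
gripper_force: 0.0
```

```bash
python3 -m crank '[{"dx":0.012,"dy":0.042,"dz":0,"yaw":0},{"dx":0.012,"dy":0.042,"dz":0,"yaw":0},{"dx":0,"dy":0,"dz":-0.032,"yaw":0},{"dx":0,"dy":0,"dz":-0.032,"yaw":0},{"dx":0,"dy":0,"dz":-0.032,"yaw":0},{"dx":0,"dy":0,"dz":-0.032,"yaw":0},{"dx":0,"dy":0,"dz":0,"yaw":0}]' && python3 -m crank '[{"dx":0,"dy":0,"dz":0,"yaw":0},{"dx":0,"dy":0,"dz":0,"yaw":0},{"dx":0,"dy":0,"dz":0,"yaw":0},{"dx":0,"dy":0,"dz":0,"yaw":0},{"dx":0,"dy":0,"dz":0,"yaw":0},{"dx":0,"dy":0,"dz":0,"yaw":0}]' 0 10; python3 - <<'E'
from h import *
a=grab('top','t1.png');b=grab('side','s1.png')
m=np.hstack([cv2.resize(a[130:230,90:190],(400,400)),cv2.resize(b[150:350,150:350],(400,400))])[:,:,::-1]
cv2.imwrite('pics/m1.png',m)
E
```

```text
time_s: 3.48
ee_pos: [622.1, 283.9, 137.2]
ee_rot: [179.8, 0.3, -5.7]
force: [0.3, 0.2, 0.8]
gripper_width: 91.4
gripper_force: 0.0
time_s: 4.22
ee_pos: [623.8, 285.6, 139.6]
ee_rot: [180.0, 0.0, -5.6]
force: [-0.8, -0.1, 0.0]
gripper_width: 34.0
gripper_force: 0.0
```

View pics/m1.png

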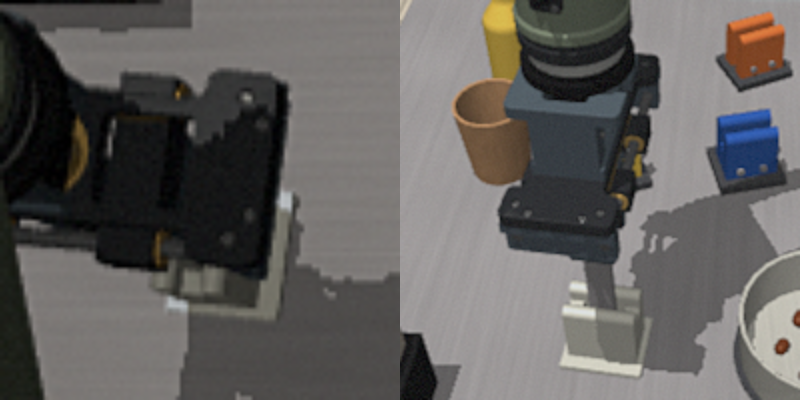

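The picture shows the fingers closing around the handle, with the paddle still upright in the holder. I'll finish closing and note the pose.

```bash
python3 -m crank '[{"dx":0,"dy":0,"dz":0,"yaw":0},{"dx":0,"dy":0,"dz":0,"yaw":0},{"dx":0,"dy":0,"dz":0,"yaw":0},{"dx":0,"dy":0,"dz":0,"yaw":0}]' 0 10 && python3 -m crank '[{"dx":0,"dy":0,"dz":0,"yaw":0},{"dx":0,"dy":0,"dz":0,"yaw":0},{"dx":0,"dy":0,"dz":0,"yaw":0}]' 0 45
```

```text
time_s: 4.82
ee_pos: [623.9, 286.4, 139.5]
ee_rot: [-179.9, -0.0, -5.6]
force: [0.2, 4.2, -3.0]
gripper_width: 16.4
gripper_force: 10.0
time_s: 5.2
ee_pos: [624.0, 287.6, 139.5]
ee_rot: [-179.8, -0.0, -5.7]
force: [0.8, 7.4, -3.7]
gripper_width: 15.7
gripper_force: 45.0
```

```bash
python3 -m crank '[{"dx":0,"dy":0.003,"dz":0,"yaw":0},{"dx":0,"dy":0,"dz":0,"yaw":0},{"dx":0,"dy":0,"dz":0,"yaw":0}]'; python3 -m crank '[{"dx":0,"dy":0,"dz":0.02,"yaw":0},{"dx":0,"dy":0,"dz":0.025,"yaw":0},{"dx":0,"dy":0,"dz":0.025,"yaw":0},{"dx":0,"dy":0,"dz":0.03,"yaw":0},{"dx":0,"dy":0,"dz":0.03,"yaw":0},{"dx":0,"dy":0,"dz":0,"yaw":0}]'; python3 - <<'E'
from h import *
a=grab('top','t2.png');b=grab('side','s2.png')
for c,t in(('yellow',(243.5,178.6)),('blue',(252,248)),('orange',(333,251))): 
    r=headpose(a,c,t); print(c,np.round(r[0],1),np.round(r[1],1),round(r[2],1))
m=np.hstack([cv2.resize(a[100:300,90:290],(400,400)),cv2.resize(b[150:350,150:350],(400,400))])[:,:,::-1]
cv2.imwrite('pics/m2.png',m)
E
```

```text
time_s: 5.58
ee_pos: [624.0, 288.1, 139.5]
ee_rot: [-180.0, -0.0, -5.6]
force: [1.8, 3.5, -3.6]
gripper_width: 16.1
gripper_force: 45.0
time_s: 6.32
ee_pos: [624.5, 286.9, 245.9]
ee_rot: [180.0, -0.2, -5.7]
force: [0.1, -0.3, -0.4]
gripper_width: 16.0
gripper_force: 45.0
yellow [640.9  78. ] [63.5 41.7] 21.5
blue [504.1  64.6] [55.9 41.2] 15.6
orange [ 493.5 -102.3] [56.1 47.2] 27.0
```

View pics/m2.png

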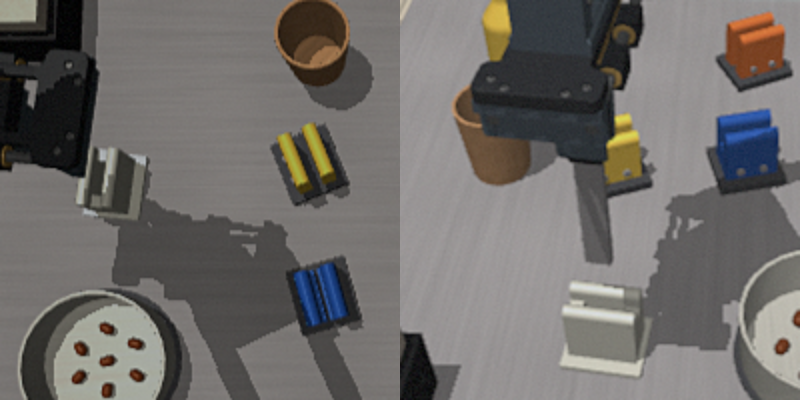

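```bash
python3 -m crank '[{"dx":-0.0466,"dy":0.0122,"dz":0,"yaw":0},{"dx":-0.0466,"dy":0.0122,"dz":0,"yaw":0},{"dx":-0.0466,"dy":0.0122,"dz":0,"yaw":0},{"dx":-0.0466,"dy":0.0122,"dz":0,"yaw":0},{"dx":-0.0466,"dy":0.0122,"dz":0,"yaw":0},{"dx":0,"dy":0,"dz":-0.03,"yaw":0},{"dx":0,"dy":0,"dz":-0.03,"yaw":0},{"dx":0,"dy":0,"dz":0,"yaw":0},{"dx":0,"dy":0,"dz":0,"yaw":0}]'; python3 - <<'E'
from h import *
a=grab('top','t3.png');b=grab('side','s3.png')
m=np.hstack([cv2.resize(a[220:340,80:200],(400,400)),cv2.resize(b[240:380,290:430],(400,400))])[:,:,::-1]
cv2.imwrite('pics/m3.png',m); p=telemetry.state()['ee_pos']; print(p,proj('top',p-[0,0,134.5]),proj('side',p-[0,0,134.5]))
E
```

```text
time_s: 7.55
ee_pos: [437.6, 336.6, 195.7]
ee_rot: [180.0, 0.0, -5.6]
force: [0.1, -0.4, -1.1]
gripper_width: 15.8
gripper_force: 45.0
[437.99512617 336.95651116 196.3780407 ] [109.66138602 282.44579507] [366.95501056 328.64013603]
```

View pics/m3.png

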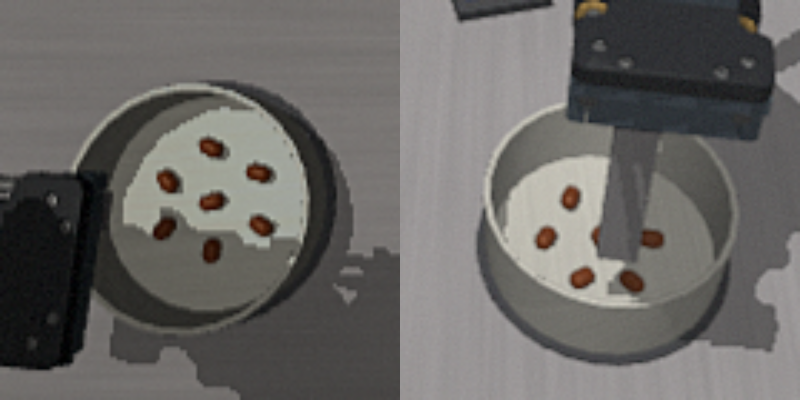

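The side view shows the blade over the gap between the nuts at (367,330), within 2 px of the prediction. Now going down and stirring.

```bash
python3 -m crank '[{"dx":0,"dy":0,"dz":-0.033,"yaw":0},{"dx":0,"dy":0,"dz":-0.033,"yaw":0},{"dx":0,"dy":0,"dz":0,"yaw":0}]' && python3 -m crank '[{"dx":0,"dy":-0.0175,"dz":0,"yaw":0},{"dx":0,"dy":-0.0175,"dz":0,"yaw":0},{"dx":0,"dy":-0.0175,"dz":0,"yaw":0},{"dx":0,"dy":-0.0175,"dz":0,"yaw":0},{"dx":0,"dy":-0.0175,"dz":0,"yaw":0},{"dx":0,"dy":-0.0175,"dz":0,"yaw":0},{"dx":0,"dy":0,"dz":0,"yaw":0}]' && python3 -m crank '[{"dx":0.0225,"dy":0.006,"dz":0,"yaw":0},{"dx":0.0165,"dy":0.0165,"dz":0,"yaw":0},{"dx":0.006,"dy":0.0225,"dz":0,"yaw":0},{"dx":-0.006,"dy":0.0225,"dz":0,"yaw":0},{"dx":-0.0165,"dy":0.0165,"dz":0,"yaw":0},{"dx":-0.0225,"dy":0.006,"dz":0,"yaw":0}]' && python3 -m crank '[{"dx":-0.0225,"dy":-0.006,"dz":0,"yaw":0},{"dx":-0.0165,"dy":-0.0165,"dz":0,"yaw":0},{"dx":-0.006,"dy":-0.0225,"dz":0,"yaw":0},{"dx":0.006,"dy":-0.0225,"dz":0,"yaw":0},{"dx":0.0165,"dy":-0.0165,"dz":0,"yaw":0},{"dx":0.0225,"dy":-0.006,"dz":0,"yaw":0},{"dx":0,"dy":0,"dz":0,"yaw":0}]'; python3 - <<'E'
from h import *
a=grab('top','t4.png');b=grab('side','s4.png')
m=np.hstack([cv2.resize(a[220:340,80:200],(400,400)),cv2.resize(b[240:380,290:430],(400,400))])[:,:,::-1]
cv2.imwrite('pics/m4.png',m)
E
```

```text
time_s: 8.02
ee_pos: [436.7, 336.1, 141.8]
ee_rot: [179.9, 0.1, -5.6]
force: [0.9, 0.3, 0.3]
gripper_width: 15.9
gripper_force: 45.0
time_s: 8.9
ee_pos: [437.4, 251.7, 142.8]
ee_rot: [180.0, 0.0, -5.7]
force: [0.2, 1.0, -1.0]
gripper_width: 15.8
gripper_force: 45.0
time_s: 9.65
ee_pos: [435.8, 325.7, 142.6]
ee_rot: [180.0, 0.0, -5.6]
force: [-0.5, 0.1, -1.0]
gripper_width: 15.9
gripper_force: 45.0
time_s: 10.52
ee_pos: [439.9, 252.6, 142.8]
ee_rot: [-180.0, -0.1, -5.8]
force: [-0.3, 0.6, -1.0]
gripper_width: 16.2
gripper_force: 45.0
```

View pics/m4.png

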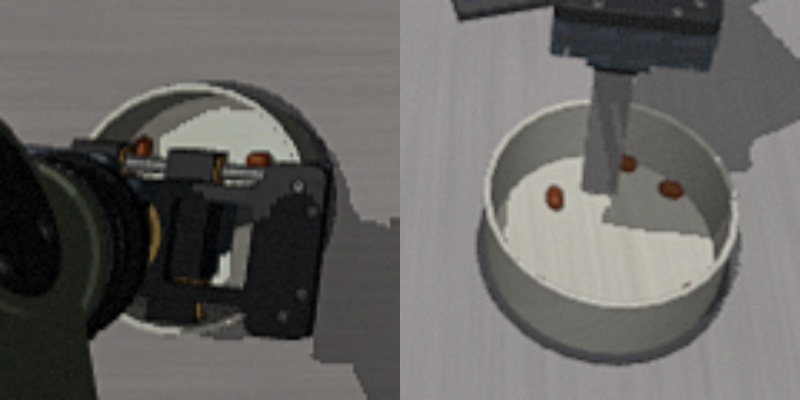

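Side view: nuts at crop (556,197), (627,162), (671,188), the rest pushed under the near wall. One reverse lap, then I lift out and check the count.

```bash
python3 -m crank '[{"dx":-0.0225,"dy":0.006,"dz":0,"yaw":0},{"dx":-0.0165,"dy":0.0165,"dz":0,"yaw":0},{"dx":-0.006,"dy":0.0225,"dz":0,"yaw":0},{"dx":0.006,"dy":0.0225,"dz":0,"yaw":0},{"dx":0.0165,"dy":0.0165,"dz":0,"yaw":0},{"dx":0.0225,"dy":0.006,"dz":0,"yaw":0}]' && python3 -m crank '[{"dx":0.0225,"dy":-0.006,"dz":0,"yaw":0},{"dx":0.0165,"dy":-0.0165,"dz":0,"yaw":0},{"dx":0.006,"dy":-0.0225,"dz":0,"yaw":0},{"dx":-0.006,"dy":-0.0225,"dz":0,"yaw":0},{"dx":-0.0165,"dy":-0.0165,"dz":0,"yaw":0},{"dx":-0.0225,"dy":-0.006,"dz":0,"yaw":0},{"dx":0,"dy":0,"dz":0,"yaw":0}]' && python3 -m crank '[{"dx":0,"dy":0,"dz":0.03,"yaw":0},{"dx":0,"dy":0,"dz":0.05,"yaw":0},{"dx":0,"dy":0,"dz":0.05,"yaw":0},{"dx":0.05,"dy":-0.04,"dz":0,"yaw":0},{"dx":0.05,"dy":-0.04,"dz":0,"yaw":0},{"dx":0.05,"dy":-0.04,"dz":0,"yaw":0},{"dx":0,"dy":0,"dz":0,"yaw":0}]'; python3 - <<'E'
from h import *
a=grab('top','t5.png');b=grab('side','s5.png')
m=np.hstack([cv2.resize(a[220:340,80:200],(400,400)),cv2.resize(b[240:380,290:430],(400,400))])[:,:,::-1]
cv2.imwrite('pics/m5.png',m)
for c,t in(('yellow',(243.5,178.6)),('blue',(252,248)),('orange',(333,251))): 
    r=headpose(a,c,t); print(c,np.round(r[0],1),np.round(r[1],1),round(r[2],1))
E
```

```text
time_s: 11.38
ee_pos: [438.2, 327.1, 142.8]
ee_rot: [-180.0, -0.1, -5.5]
force: [-1.1, 0.1, -0.1]
gripper_width: 15.5
gripper_force: 45.0
time_s: 12.25
ee_pos: [435.7, 251.2, 143.0]
ee_rot: [180.0, 0.1, -5.7]
force: [0.4, -0.1, -2.0]
gripper_width: 15.8
gripper_force: 45.0
time_s: 13.12
ee_pos: [560.0, 154.3, 246.3]
ee_rot: [180.0, -0.1, -5.9]
force: [-0.2, -0.4, -1.4]
gripper_width: 15.8
gripper_force: 45.0
yellow [640.9  77.8] [63.5 41.7] 21.7
blue [504.3  64.6] [55.4 41.3] 15.1
orange [ 493.5 -102.1] [56.2 47.3] 26.7
```

View pics/m5.png

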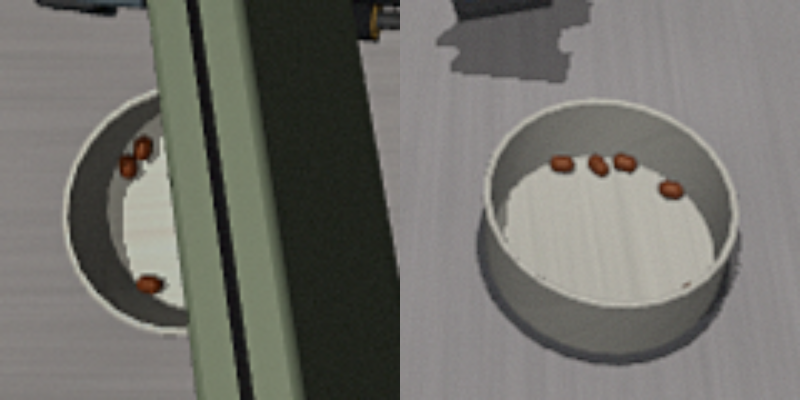

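Side view: four nuts along the far wall. Top view: three at the left wall, (129,165), (143,148), (150,285) in the crop. That makes all seven, off the places where they started. Next I refine the heads with cross profiles.

```bash
cat >> h.py <<'E'
def prof(im,c,ctr,yaw,z=58):
    m=cv2.GaussianBlur(mask(im,c,90,35),(0,0),0.6).astype(np.float32)/255
    y=np.radians(yaw); ex=np.array([np.cos(y),np.sin(y)]); ey=np.array([-ex[1],ex[0]])
    def val(s,t):
        p=np.array(ctr)+s*ex+t*ey; u=proj('top',[*p,z]); return cv2.getRectSubPix(m,(1,1),tuple(float(q) for q in u))[0,0]
    def edges(x,f):
        e=[];f=np.array(f)
        for i in range(len(x)-1):
            if (f[i]-.5)*(f[i+1]-.5)<0: e.append(round(float(x[i]+(.5-f[i])/(f[i+1]-f[i])),1))
        return e
    t=np.arange(-40,41.,1)
    across={s0:edges(t,[np.mean([val(s,q) for s in (s0-4,s0,s0+4)]) for q in t]) for s0 in (-18,0,18)}
    return across, {t0:edges(t,[np.mean([val(q,w) for w in(t0-3,t0,t0+3)]) for q in t]) for t0 in(-13.5,13.5)}
E
python3 - <<'E'
from h import *
a=cv2.imread('pics/t5.png')[:,:,::-1]
for c,t in(('yellow',(243.5,178.6)),('blue',(252,248)),('orange',(333,251))): 
    r=headpose(a,c,t); print(c,*prof(a,c,r[0],r[2]))
E
```

```text
Traceback (most recent call last):
  File "h.py", line 42, in prof
    return across, {t0:edges(t,[np.mean([val(q,w) for w in(t0-3,t0,t0+3)]) for q in t]) for t0 in(-13.5,13.5)}
                                         ~~~^^^^^
  File "h.py", line 34, in val
    p=np.array(ctr)+s*ex+t*ey; u=proj('top',[*p,z]); return cv2.getRectSubPix(m,(1,1),tuple(float(q) for q in u))[0,0]
                                 ~~~~^^^^^^^^^^^^^^
  File "h.py", line 15, in proj
    c=eyes.calibration(n); K=np.array(c['camera_matrix']); T=np.linalg.inv(np.array(c['world_from_camera']))
ValueError: time passes only in moves, steps and waits
```

```bash
python3 - <<'E'
s=open('h.py').read()
s=s.replace("def grab(","_C={}\ndef cal(n):\n    if n not in _C: _C[n]=eyes.calibration(n)\n    return _C[n]\ndef grab(",1)
h,t=s.split("def grab(",1); s=h+"def grab("+t.replace("eyes.calibration(n)","cal(n)")
open('h.py','w').write(s)
E
python3 - <<'E'
from h import *
a=cv2.imread('pics/t5.png')[:,:,::-1]
for c,t in(('yellow',(243.5,178.6)),('blue',(252,248)),('orange',(333,251))): 
    r=headpose(a,c,t); print(c,*prof(a,c,r[0],r[2]))
print(telemetry.state()['ee_pos'])
E
```

```text
yellow {-18: [-21.5, -5.2, 5.8, 19.0], 0: [-21.1, -5.5, 5.5, 9.8], 18: [-21.2, -5.9, 5.8, 18.6]} {-13.5: [-31.4, 33.4], 13.5: [-31.3, -9.0, 15.3, 33.3]}
blue {-18: [-22.0, -2.3, 0.1, 21.1], 0: [-21.5, -2.3, -0.3, 21.6], 18: [-21.6, -2.7, 0.3, 21.5]} {-13.5: [-27.8, 27.3], 13.5: [-27.9, 27.6]}
orange {-18: [-24.3, -2.1, 2.3, 23.1], 0: [-24.0, -2.4, 3.1, 23.3], 18: [-24.5, -2.0, 2.9, 22.8]} {-13.5: [-29.0, 28.3], 13.5: [-28.8, 28.0]}
[557.43359658 156.35668612 246.44023975]
```

```bash
python3 -m crank '[{"dx":0.0274,"dy":-0.0238,"dz":0,"yaw":1},{"dx":0.0274,"dy":-0.0238,"dz":0,"yaw":1},{"dx":0.0274,"dy":-0.0238,"dz":0,"yaw":1},{"dx":0.0274,"dy":-0.0238,"dz":0,"yaw":1},{"dx":0,"dy":0,"dz":-0.02,"yaw":1},{"dx":0,"dy":0,"dz":-0.02,"yaw":0.46},{"dx":0,"dy":0,"dz":0,"yaw":0},{"dx":0,"dy":0,"dz":0,"yaw":0}]'; python3 - <<'E'
from h import *
b=grab('side','s6.png'); cv2.imwrite('pics/m6.png',cv2.resize(b[150:270,180:340],(800,600),interpolation=cv2.INTER_CUBIC)[:,:,::-1])
p=telemetry.state()['ee_pos'];print(p,proj('side',p-[0,0,134.5]))
E
```

```text
time_s: 14.22
ee_pos: [645.1, 81.4, 215.7]
ee_rot: [180.0, -0.1, 21.7]
force: [0.7, 0.3, -1.1]
gripper_width: 16.0
gripper_force: 45.0
[645.25983373  81.30242252 215.90799095] [253.70127156 207.7701128 ]
```

View pics/m6.png

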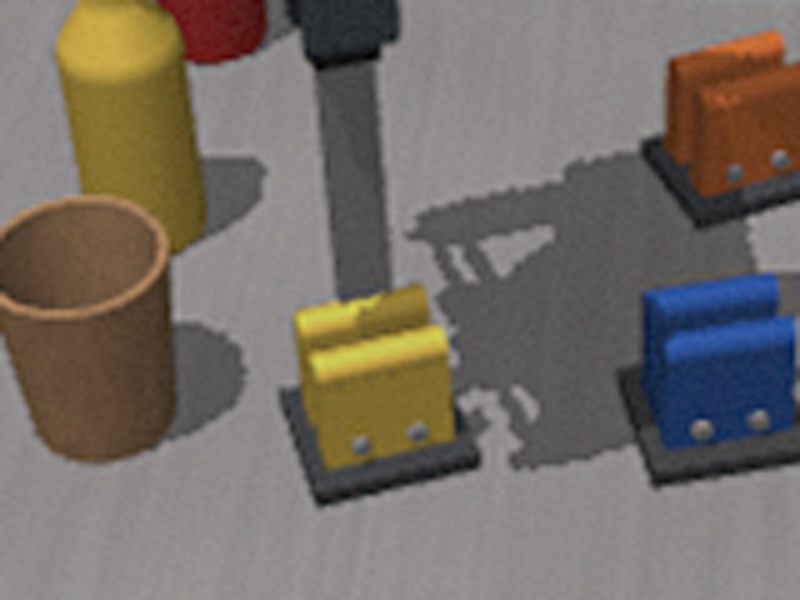

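The side crop shows the blade just above the yellow head: ridge midpoints at crop (362,308) and (380,352), the tip near (365,297). I'll compare them on the plane of the ridge tops, for all three heads.

```bash
python3 - <<'E'
from h import *
for nm,r,f in(('y',(362,308),(380,352)),('b',(710,292),(730,334))):
    print(nm,[np.round(plane('side',180+x/5,150+y/5,65)[:2],1) for x,y in(r,f)])
print('tip',plane('side',180+365/5,150+298/5,81.4))
E
```

```text
y [array([649.8,  74.6]), array([639.6, 100.2])]
b [array([509.6,  59.2]), array([501.6,  84.1])]
tip [646.00855235  86.790743    81.4       ]
```

```bash
python3 -m crank '[{"dx":0,"dy":-0.001,"dz":-0.01,"yaw":0},{"dx":0,"dy":0,"dz":-0.005,"yaw":0},{"dx":0,"dy":0,"dz":-0.005,"yaw":0},{"dx":0,"dy":0,"dz":-0.005,"yaw":0},{"dx":0,"dy":0,"dz":0,"yaw":0}]'; python3 -m crank '[{"dx":0,"dy":0,"dz":-0.005,"yaw":0},{"dx":0,"dy":0,"dz":-0.005,"yaw":0},{"dx":0,"dy":0,"dz":0,"yaw":0}]'
```

```text
time_s: 14.9
ee_pos: [644.9, 79.8, 194.3]
ee_rot: [-180.0, 0.1, 21.7]
force: [0.5, 0.5, -1.5]
gripper_width: 16.0
gripper_force: 45.0
time_s: 15.28
ee_pos: [644.9, 79.8, 186.2]
ee_rot: [-180.0, 0.1, 21.7]
force: [-0.7, -0.6, -0.5]
gripper_width: 15.7
gripper_force: 45.0
```

```bash
python3 -m crank '[{"dx":0,"dy":0,"dz":-0.005,"yaw":0},{"dx":0,"dy":0,"dz":-0.005,"yaw":0},{"dx":0,"dy":0,"dz":-0.004,"yaw":0},{"dx":0,"dy":0,"dz":0,"yaw":0}]'; python3 -m crank '[{"dx":0,"dy":0,"dz":-0.0025,"yaw":0},{"dx":0,"dy":0,"dz":-0.0025,"yaw":0},{"dx":0,"dy":0,"dz":0,"yaw":0}]'
```

```text
time_s: 15.78
ee_pos: [644.9, 79.8, 175.2]
ee_rot: [-180.0, 0.0, 21.7]
force: [-0.4, -0.1, -1.4]
gripper_width: 15.6
gripper_force: 45.0
time_s: 16.15
ee_pos: [645.0, 79.8, 171.4]
ee_rot: [180.0, 0.0, 21.7]
force: [0.3, -0.2, -0.2]
gripper_width: 16.0
gripper_force: 45.0
```

```bash
python3 -m crank '[{"dx":0,"dy":0,"dz":-0.0025,"yaw":0},{"dx":0,"dy":0,"dz":-0.0025,"yaw":0},{"dx":0,"dy":0,"dz":0,"yaw":0}]'
```

```text
time_s: 16.52
ee_pos: [645.0, 79.8, 167.3]
ee_rot: [-180.0, 0.0, 21.7]
force: [0.6, -0.4, -0.4]
gripper_width: 16.3
gripper_force: 45.0
```

```bash
python3 -m crank '[{"dx":0,"dy":0,"dz":-0.006,"yaw":0},{"dx":0,"dy":0,"dz":-0.006,"yaw":0},{"dx":0,"dy":0,"dz":-0.006,"yaw":0},{"dx":0,"dy":0,"dz":-0.005,"yaw":0},{"dx":0,"dy":0,"dz":-0.003,"yaw":0},{"dx":0,"dy":0,"dz":0,"yaw":0},{"dx":0,"dy":0,"dz":0,"yaw":0}]'; python3 -m crank '[{"dx":0,"dy":0,"dz":-0.003,"yaw":0},{"dx":0,"dy":0,"dz":0,"yaw":0},{"dx":0,"dy":0,"dz":0,"yaw":0}]'
```

```text
time_s: 17.4
ee_pos: [645.3, 79.8, 147.0]
ee_rot: [180.0, -0.0, 21.7]
force: [0.1, -0.3, -0.3]
gripper_width: 15.9
gripper_force: 45.0
time_s: 17.77
ee_pos: [645.1, 79.8, 144.3]
ee_rot: [180.0, 0.0, 21.7]
force: [0.3, 0.0, -1.0]
gripper_width: 16.0
gripper_force: 45.0
```

```bash
python3 -m crank '[{"dx":0,"dy":0,"dz":-0.002,"yaw":0},{"dx":0,"dy":0,"dz":0,"yaw":0},{"dx":0,"dy":0,"dz":0,"yaw":0}]'; python3 -m crank '[{"dx":0,"dy":0,"dz":-0.0015,"yaw":0},{"dx":0,"dy":0,"dz":0,"yaw":0},{"dx":0,"dy":0,"dz":0,"yaw":0}]'
```

```text
time_s: 18.15
ee_pos: [645.1, 79.8, 144.2]
ee_rot: [180.0, -0.0, 21.7]
force: [-1.8, 0.3, 5.0]
gripper_width: 16.1
gripper_force: 45.0
time_s: 18.52
ee_pos: [645.1, 79.9, 144.2]
ee_rot: [180.0, -0.1, 21.7]
force: [-3.0, 0.3, 10.5]
gripper_width: 15.9
gripper_force: 45.0
```

Yellow reached the bottom at TCP 144.2, with 10 N. It is clear. Holding a moment, then lifting.

```bash
python3 -m crank '[{"dx":0,"dy":0,"dz":0,"yaw":0},{"dx":0,"dy":0,"dz":0,"yaw":0},{"dx":0,"dy":0,"dz":0,"yaw":0},{"dx":0,"dy":0,"dz":0.01,"yaw":0},{"dx":0,"dy":0,"dz":0.02,"yaw":0},{"dx":0,"dy":0,"dz":0.03,"yaw":0},{"dx":0,"dy":0,"dz":0.04,"yaw":-0.63},{"dx":0,"dy":0,"dz":0.03,"yaw":-0.63},{"dx":0,"dy":0,"dz":0,"yaw":0}]'; python3 - <<'E'
from h import *
a=grab('top','t7.png');b=grab('side','s7.png')
for c,t in(('yellow',(243.5,178.6)),('blue',(252,248)),('orange',(333,251))): 
    try: r=headpose(a,c,t); print(c,np.round(r[0],1),np.round(r[1],1),round(r[2],1),*prof(a,c,r[0],r[2]))
    except Exception as e: print(c,e)
for c,s in(('yellow',(254,222)),('blue',(324,222)),('orange',(328,172))):
    for im,nm in((cv2.imread('pics/s0.png')[:,:,::-1],'0'),(b,'now')): p=head(im,c,s); print(c,nm,len(p),p.mean(0))
print(telemetry.state()['ee_pos'])
E
```

```text
time_s: 19.65
ee_pos: [646.4, 80.0, 248.3]
ee_rot: [179.9, -0.3, 15.4]
force: [-0.1, -0.1, -0.8]
gripper_width: 16.1
gripper_force: 45.0
yellow [641.3  78.2] [63.8 42.2] 22.3 {-18: [-21.3, -5.2, 5.7, 20.9], 0: [-21.4, -5.6, 5.6, 21.0], 18: [-21.5, -6.3, 5.7, 20.6]} {-13.5: [-31.4, 32.4], 13.5: [-31.6, 33.1]}
blue OpenCV(4.12.0) /io/opencv/modules/imgproc/src/convhull.cpp:143: error: (-215:Assertion failed) total >= 0 && (depth == CV_32F || depth == CV_32S) in function 'convexHull'

orange [ 493.9 -102. ] [57.1 47.6] 26.9 {-18: [-23.9, -1.8, 2.6, 23.3], 0: [-24.4, -2.2, 2.9, 23.3], 18: [-24.6, -2.1, 2.6, 23.3]} {-13.5: [-29.5, 28.0], 13.5: [-28.8, 28.0]}
yellow 0 849 [254.3781  224.29681]
yellow now 844 [254.26778 224.34834]
blue 0 864 [323.1493  221.46065]
blue now 878 [323.17426 221.21754]
orange 0 730 [326.92056 171.83151]
orange now 717 [327.12833 172.04463]
[644.80486113  79.75769805 245.03137842]
```

```bash
python3 -m crank '[{"dx":-0.0441,"dy":-0.0044,"dz":0,"yaw":0},{"dx":-0.0441,"dy":-0.0044,"dz":0,"yaw":0},{"dx":-0.0441,"dy":-0.0044,"dz":0,"yaw":0},{"dx":-0.0441,"dy":-0.0044,"dz":0,"yaw":0},{"dx":0,"dy":0,"dz":-0.025,"yaw":0},{"dx":0,"dy":0,"dz":-0.025,"yaw":0},{"dx":0,"dy":0,"dz":0,"yaw":0},{"dx":0,"dy":0,"dz":0,"yaw":0}]'; python3 - <<'E'
from h import *
p=telemetry.state()['ee_pos'];print(p); b=grab('side','s8.png'); q=head(b,'blue',(324,222)); print(len(q),q.mean(0))
E
python3 -m crank '[{"dx":0,"dy":0,"dz":-0.005,"yaw":0},{"dx":0,"dy":0,"dz":-0.005,"yaw":0},{"dx":0,"dy":0,"dz":-0.005,"yaw":0},{"dx":0,"dy":0,"dz":0,"yaw":0}]'
```

```text
time_s: 20.75
ee_pos: [504.1, 65.8, 205.5]
ee_rot: [180.0, 0.0, 15.4]
force: [0.1, 0.7, -0.7]
gripper_width: 15.6
gripper_force: 45.0
[504.13814965  65.75075708 205.51038215]
818 [323.1247  222.16748]
time_s: 21.3
ee_pos: [503.7, 65.7, 193.2]
ee_rot: [-180.0, 0.0, 15.4]
force: [0.2, 0.3, -1.2]
gripper_width: 15.7
gripper_force: 45.0
```

```bash
python3 -m crank '[{"dx":0,"dy":0,"dz":-0.005,"yaw":0},{"dx":0,"dy":0,"dz":-0.005,"yaw":0},{"dx":0,"dy":0,"dz":-0.005,"yaw":0},{"dx":0,"dy":0,"dz":-0.004,"yaw":0},{"dx":0,"dy":0,"dz":0,"yaw":0}]';  python3 -m crank '[{"dx":0,"dy":0,"dz":-0.004,"yaw":0},{"dx":0,"dy":0,"dz":-0.003,"yaw":0},{"dx":0,"dy":0,"dz":0,"yaw":0},{"dx":0,"dy":0,"dz":0,"yaw":0}]'
```

```text
time_s: 21.92
ee_pos: [503.8, 65.7, 178.1]
ee_rot: [180.0, 0.0, 15.4]
force: [0.5, -0.9, -2.0]
gripper_width: 16.1
gripper_force: 45.0
time_s: 22.42
ee_pos: [504.1, 65.7, 172.8]
ee_rot: [180.0, -0.0, 15.4]
force: [0.4, 0.8, -1.8]
gripper_width: 15.9
gripper_force: 45.0
```

```bash
python3 -m crank '[{"dx":0,"dy":0,"dz":-0.002,"yaw":0},{"dx":0,"dy":0,"dz":0,"yaw":0},{"dx":0,"dy":0,"dz":0,"yaw":0}]';  python3 -m crank '[{"dx":0,"dy":0,"dz":-0.002,"yaw":0},{"dx":0,"dy":0,"dz":0,"yaw":0},{"dx":0,"dy":0,"dz":0,"yaw":0}]'
```

```text
time_s: 22.8
ee_pos: [504.2, 65.8, 172.2]
ee_rot: [180.0, -0.1, 15.4]
force: [-1.3, -0.3, 5.3]
gripper_width: 15.8
gripper_force: 45.0
time_s: 23.18
ee_pos: [504.3, 65.8, 172.1]
ee_rot: [180.0, -0.1, 15.4]
force: [-3.5, -0.7, 14.7]
gripper_width: 15.7
gripper_force: 45.0
```

Blue jammed at TCP 172.1, tip z 38, with 15 N. It is clogged. Lifting and checking orange.

```bash
python3 -m crank '[{"dx":0,"dy":0,"dz":0,"yaw":0},{"dx":0,"dy":0,"dz":0,"yaw":0},{"dx":0,"dy":0,"dz":0,"yaw":0},{"dx":0,"dy":0,"dz":0.01,"yaw":0},{"dx":0,"dy":0,"dz":0.02,"yaw":0.77},{"dx":0,"dy":0,"dz":0.03,"yaw":0.77},{"dx":0,"dy":0,"dz":0.035,"yaw":0.77},{"dx":0,"dy":0,"dz":0,"yaw":0}]'; python3 - <<'E'
from h import *
a=grab('top','t9.png');b=grab('side','s9.png')
for c,t in(('yellow',(243.5,178.6)),('orange',(333,251))): 
    r=headpose(a,c,t); print(c,np.round(r[0],1),np.round(r[1],1),round(r[2],1),*prof(a,c,r[0],r[2]))
for c,s in(('yellow',(254,222)),('blue',(324,222)),('orange',(328,172))):
    p=head(b,c,s); print(c,len(p),p.mean(0))
E
```

```text
time_s: 24.18
ee_pos: [505.3, 65.9, 247.3]
ee_rot: [179.9, -0.3, 26.9]
force: [-0.5, 0.0, -0.8]
gripper_width: 15.8
gripper_force: 45.0
yellow [667.4  87.1] [42.7 13.5] -84.1 {-18: [-5.6, -0.4], 0: [], 18: [-5.8, 5.6]} {-13.5: [], 13.5: []}
orange [461.  -76.9] [57.5 38.4] 28.6 {-18: [-19.2, 0.2, 8.2, 26.0], 0: [-20.1, 0.2, 7.3, 25.4], 18: [-20.6, -0.6, 7.0, 24.6]} {-13.5: [-29.8, 29.3], 13.5: [-28.0, 29.3]}
yellow 851 [254.36545 224.32668]
blue 868 [323.22464 221.3894 ]
orange 618 [342.20227 179.63431]
```

Orange has been knocked aside. Measuring it again at its new place.

```bash
python3 -m crank '[{"dx":0,"dy":0,"dz":0,"yaw":0}]'; python3 - <<'E'
from h import *
a=grab('top','t10.png');b=grab('side','s10.png')
t=proj('top',[461,-77,61]); r=headpose(a,'orange',t); 
t=proj('top',[*r[0],61]); r=headpose(a,'orange',t); print(t,np.round(r[0],1),np.round(r[1],1),round(r[2],1),*prof(a,'orange',r[0],r[2]))
p=head(b,'orange',(342,180)); p=head(b,'orange',p.mean(0),r=30); print(len(p),p.mean(0))
x,y=(int(v) for v in t); u,v=(int(q) for q in p.mean(0))
cv2.imwrite('pics/m10.png',np.hstack([cv2.resize(a[y-40:y+40,x-40:x+40],(400,400),interpolation=2),cv2.resize(b[v-40:v+40,u-40:u+40],(400,400),interpolation=2)])[:,:,::-1]); print(x,y,u,v)
E
```

```text
time_s: 24.4
ee_pos: [503.2, 65.7, 244.1]
ee_rot: [-179.9, 0.2, 26.9]
force: [0.4, 0.7, -0.7]
gripper_width: 15.8
gripper_force: 45.0
[320.37947186 268.5551642 ] [459.8 -74. ] [57.3 44.4] 27.5 {-18: [-22.7, -3.3, 4.6, 22.5], 0: [-23.1, -3.1, 4.0, 22.2], 18: [-23.5, -3.4, 4.3, 21.8]} {-13.5: [-29.2, 29.1], 13.5: [-28.3, 28.8]}
681 [343.68576 180.1909 ]
320 268 343 180
```

View pics/m10.png

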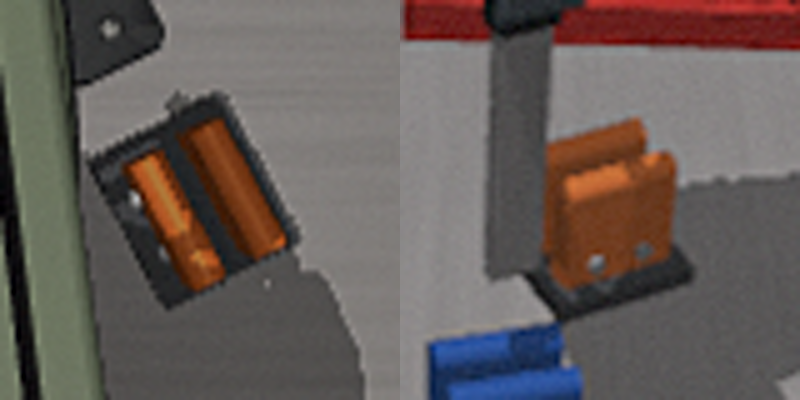

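The top crop shows the orange head upright, with foot corners at (90,160), (222,95), (298,240), (168,305). I move above it and check its centre with the foot plate.

```bash
python3 -m crank '[{"dx":-0.0133,"dy":-0.0441,"dz":0,"yaw":-0.08},{"dx":-0.0133,"dy":-0.0441,"dz":0,"yaw":0},{"dx":-0.0133,"dy":-0.0441,"dz":0,"yaw":0},{"dx":-0.0133,"dy":-0.0441,"dz":0,"yaw":0},{"dx":0,"dy":0,"dz":-0.025,"yaw":0},{"dx":0,"dy":0,"dz":-0.025,"yaw":0},{"dx":0,"dy":0,"dz":0,"yaw":0},{"dx":0,"dy":0,"dz":0,"yaw":0}]'; python3 - <<'E'
from h import *
P=np.array([plane('top',280+x/5,228+y/5,10)[:2] for x,y in((90,160),(222,95),(298,240),(168,305))],np.float32)
print(P.mean(0),cv2.minAreaRect(P))
b=grab('side','s11.png');p=head(b,'orange',(343.7,180.2),r=30); print(len(p),p.mean(0),telemetry.state()['ee_pos'])
E
```

```text
time_s: 25.5
ee_pos: [461.8, -75.3, 206.0]
ee_rot: [180.0, -0.0, 26.5]
force: [-0.0, -0.5, -1.4]
gripper_width: 15.9
gripper_force: 45.0
[459.37314 -76.83175] ((459.2437744140625, -76.5246353149414), (68.69612884521484, 61.95267105102539), 26.39583396911621)
742 [342.36255 180.38948] [462.02786074 -75.36452848 206.25918946]
```

```bash
python3 -m crank '[{"dx":0,"dy":0,"dz":-0.006,"yaw":0},{"dx":0,"dy":0,"dz":-0.006,"yaw":0},{"dx":0,"dy":0,"dz":-0.005,"yaw":0},{"dx":0,"dy":0,"dz":-0.005,"yaw":0},{"dx":0,"dy":0,"dz":-0.005,"yaw":0},{"dx":0,"dy":0,"dz":0,"yaw":0}]';  python3 -m crank '[{"dx":0,"dy":0,"dz":-0.005,"yaw":0},{"dx":0,"dy":0,"dz":-0.005,"yaw":0},{"dx":0,"dy":0,"dz":-0.004,"yaw":0},{"dx":0,"dy":0,"dz":0,"yaw":0},{"dx":0,"dy":0,"dz":0,"yaw":0}]'
```

```text
time_s: 26.3
ee_pos: [461.2, -75.3, 183.6]
ee_rot: [-180.0, 0.0, 26.5]
force: [-0.7, -0.5, -0.9]
gripper_width: 15.9
gripper_force: 45.0
time_s: 26.92
ee_pos: [461.5, -75.4, 172.8]
ee_rot: [180.0, -0.0, 26.5]
force: [0.4, -0.7, -0.9]
gripper_width: 15.9
gripper_force: 45.0
```

```bash
python3 -m crank '[{"dx":0,"dy":0,"dz":-0.002,"yaw":0},{"dx":0,"dy":0,"dz":0,"yaw":0},{"dx":0,"dy":0,"dz":0,"yaw":0}]';  python3 -m crank '[{"dx":0,"dy":0,"dz":-0.002,"yaw":0},{"dx":0,"dy":0,"dz":0,"yaw":0},{"dx":0,"dy":0,"dz":0,"yaw":0}]'
```

```text
time_s: 27.3
ee_pos: [461.5, -75.4, 171.2]
ee_rot: [180.0, -0.0, 26.5]
force: [0.4, 0.9, -0.9]
gripper_width: 15.9
gripper_force: 45.0
time_s: 27.68
ee_pos: [461.5, -75.4, 169.6]
ee_rot: [180.0, 0.0, 26.5]
force: [-0.3, 0.8, -0.8]
gripper_width: 15.8
gripper_force: 45.0
```

Past 172 with no force, so orange seems clear. On to the bottom.

```bash
python3 -m crank '[{"dx":0,"dy":0,"dz":-0.006,"yaw":0},{"dx":0,"dy":0,"dz":-0.006,"yaw":0},{"dx":0,"dy":0,"dz":-0.006,"yaw":0},{"dx":0,"dy":0,"dz":-0.006,"yaw":0},{"dx":0,"dy":0,"dz":-0.006,"yaw":0},{"dx":0,"dy":0,"dz":0,"yaw":0},{"dx":0,"dy":0,"dz":0,"yaw":0}]'; python3 -m crank '[{"dx":0,"dy":0,"dz":-0.0025,"yaw":0},{"dx":0,"dy":0,"dz":0,"yaw":0},{"dx":0,"dy":0,"dz":0,"yaw":0}]'; python3 -m crank '[{"dx":0,"dy":0,"dz":-0.0015,"yaw":0},{"dx":0,"dy":0,"dz":0,"yaw":0},{"dx":0,"dy":0,"dz":0,"yaw":0}]'
```

```text
time_s: 28.55
ee_pos: [461.5, -75.4, 145.6]
ee_rot: [180.0, -0.0, 26.5]
force: [0.2, -0.3, -1.8]
gripper_width: 15.5
gripper_force: 45.0
time_s: 28.92
ee_pos: [461.7, -75.3, 144.2]
ee_rot: [180.0, -0.0, 26.5]
force: [0.3, 0.8, 5.3]
gripper_width: 15.5
gripper_force: 45.0
time_s: 29.3
ee_pos: [461.7, -75.3, 144.2]
ee_rot: [180.0, -0.1, 26.5]
force: [-2.8, 1.2, 13.8]
gripper_width: 15.5
gripper_force: 45.0
```

Orange reached the bottom with 14 N, so it is clear. Returning the paddle.

```bash
python3 -m crank '[{"dx":0,"dy":0,"dz":0,"yaw":0},{"dx":0,"dy":0,"dz":0,"yaw":0},{"dx":0,"dy":0,"dz":0,"yaw":0},{"dx":0,"dy":0,"dz":0.01,"yaw":0},{"dx":0,"dy":0,"dz":0.02,"yaw":0},{"dx":0,"dy":0,"dz":0.03,"yaw":0},{"dx":0,"dy":0,"dz":0.04,"yaw":0},{"dx":0,"dy":0,"dz":0.035,"yaw":0},{"dx":0,"dy":0,"dz":0,"yaw":0}]'; python3 -m crank '[{"dx":0.0203,"dy":0.0454,"dz":0,"yaw":-1},{"dx":0.0203,"dy":0.0454,"dz":0,"yaw":-1},{"dx":0.0203,"dy":0.0454,"dz":0,"yaw":-1},{"dx":0.0203,"dy":0.0454,"dz":0,"yaw":-1},{"dx":0.0203,"dy":0.0454,"dz":0,"yaw":-1},{"dx":0.0203,"dy":0.0454,"dz":0,"yaw":-1},{"dx":0.0203,"dy":0.0454,"dz":0,"yaw":-0.44},{"dx":0.0203,"dy":0.0454,"dz":0,"yaw":0},{"dx":0.0203,"dy":0.0454,"dz":0,"yaw":0},{"dx":0.0203,"dy":0.0454,"dz":0,"yaw":0}]';python3 -m crank '[{"dx":0,"dy":0,"dz":-0.02,"yaw":0},{"dx":0,"dy":0,"dz":-0.02,"yaw":0},{"dx":0,"dy":0,"dz":0,"yaw":0},{"dx":0,"dy":0,"dz":0,"yaw":0}]'
```

```text
time_s: 30.42
ee_pos: [462.8, -75.7, 252.1]
ee_rot: [179.8, -0.2, 26.5]
force: [-0.2, 0.1, -2.2]
gripper_width: 15.8
gripper_force: 45.0
time_s: 31.68
ee_pos: [623.8, 288.8, 247.9]
ee_rot: [179.9, 0.2, -5.7]
force: [0.4, -1.2, -0.8]
gripper_width: 15.6
gripper_force: 45.0
time_s: 32.17
ee_pos: [623.8, 287.0, 218.7]
ee_rot: [180.0, -0.0, -5.7]
force: [-0.1, -0.6, -0.8]
gripper_width: 15.8
gripper_force: 45.0
```

```bash
python3 -m crank '[{"dx":0,"dy":0.0015,"dz":-0.01,"yaw":0},{"dx":0,"dy":0,"dz":-0.01,"yaw":0},{"dx":0,"dy":0,"dz":-0.008,"yaw":0},{"dx":0,"dy":0,"dz":-0.006,"yaw":0},{"dx":0,"dy":0,"dz":0,"yaw":0},{"dx":0,"dy":0,"dz":0,"yaw":0}]'; python3 -m crank '[{"dx":0,"dy":0,"dz":-0.005,"yaw":0},{"dx":0,"dy":0,"dz":-0.005,"yaw":0},{"dx":0,"dy":0,"dz":0,"yaw":0}]'
```

```text
time_s: 32.92
ee_pos: [624.0, 289.1, 191.4]
ee_rot: [-180.0, -0.0, -5.7]
force: [0.3, 0.4, -1.0]
gripper_width: 15.7
gripper_force: 45.0
time_s: 33.3
ee_pos: [623.6, 288.9, 182.6]
ee_rot: [180.0, 0.1, -5.7]
force: [1.0, 0.0, -1.4]
gripper_width: 15.8
gripper_force: 45.0
```

```bash
python3 -m crank '[{"dx":0,"dy":0,"dz":-0.01,"yaw":0},{"dx":0,"dy":0,"dz":-0.01,"yaw":0},{"dx":0,"dy":0,"dz":-0.01,"yaw":0},{"dx":0,"dy":0,"dz":-0.01,"yaw":0},{"dx":0,"dy":0,"dz":-0.01,"yaw":0},{"dx":0,"dy":0,"dz":0,"yaw":0},{"dx":0,"dy":0,"dz":0,"yaw":0}]'; python3 -m crank '[{"dx":0,"dy":0,"dz":-0.004,"yaw":0},{"dx":0,"dy":0,"dz":0,"yaw":0},{"dx":0,"dy":0,"dz":0,"yaw":0}]'
```

```text
time_s: 34.17
ee_pos: [624.0, 289.1, 143.4]
ee_rot: [-180.0, -0.0, -5.7]
force: [0.4, 0.1, -1.5]
gripper_width: 16.1
gripper_force: 45.0
time_s: 34.55
ee_pos: [623.9, 289.0, 140.1]
ee_rot: [180.0, -0.0, -5.7]
force: [0.3, 0.8, -0.8]
gripper_width: 16.0
gripper_force: 45.0
```

```bash
python3 -m crank '[{"dx":0,"dy":0,"dz":-0.001,"yaw":0},{"dx":0,"dy":0,"dz":0,"yaw":0}]'; python3 -m crank '[{"dx":0,"dy":0,"dz":0,"yaw":0},{"dx":0,"dy":0,"dz":0,"yaw":0},{"dx":0,"dy":0,"dz":0,"yaw":0},{"dx":0,"dy":0,"dz":0,"yaw":0},{"dx":0,"dy":0,"dz":0,"yaw":0},{"dx":0,"dy":0,"dz":0,"yaw":0}]' 1;  python3 -m crank '[{"dx":0,"dy":0,"dz":0.02,"yaw":0},{"dx":0,"dy":0,"dz":0.04,"yaw":0},{"dx":0,"dy":0,"dz":0.05,"yaw":0},{"dx":0,"dy":0,"dz":0.03,"yaw":0},{"dx":-0.03,"dy":-0.07,"dz":0,"yaw":1},{"dx":-0.03,"dy":-0.07,"dz":0,"yaw":1},{"dx":-0.03,"dy":-0.07,"dz":0,"yaw":1},{"dx":0,"dy":0,"dz":0,"yaw":1},{"dx":0,"dy":0,"dz":0,"yaw":0.2}]'
python3 - <<'E'
from h import *
a=grab('top','t12.png');b=grab('side','s12.png')
cv2.imwrite('pics/m12.png',np.hstack([cv2.resize(a[130:230,90:190],(400,400)),cv2.resize(b[150:350,180:380],(400,400))])[:,:,::-1])
for c,s in(('yellow',(254,222)),('blue',(324,222)),('orange',(343,180))):
    p=head(b,c,s,r=30); print(c,len(p),p.mean(0))
E
```

```text
time_s: 34.8
ee_pos: [623.9, 289.1, 139.3]
ee_rot: [-180.0, -0.0, -5.7]
force: [0.2, 0.0, -0.4]
gripper_width: 15.5
gripper_force: 45.0
time_s: 35.55
ee_pos: [623.8, 289.0, 139.2]
ee_rot: [180.0, 0.0, -5.7]
force: [-0.2, 0.6, 0.5]
gripper_width: 72.9
gripper_force: 0.0
time_s: 36.67
ee_pos: [552.1, 120.5, 252.8]
ee_rot: [180.0, -0.1, 15.3]
force: [0.1, 0.6, -0.3]
gripper_width: 91.7
gripper_force: 0.0
yellow 843 [254.26335 224.30843]
blue 866 [323.19168 221.41917]
orange 760 [342.20132 180.02895]
```

View pics/m12.png

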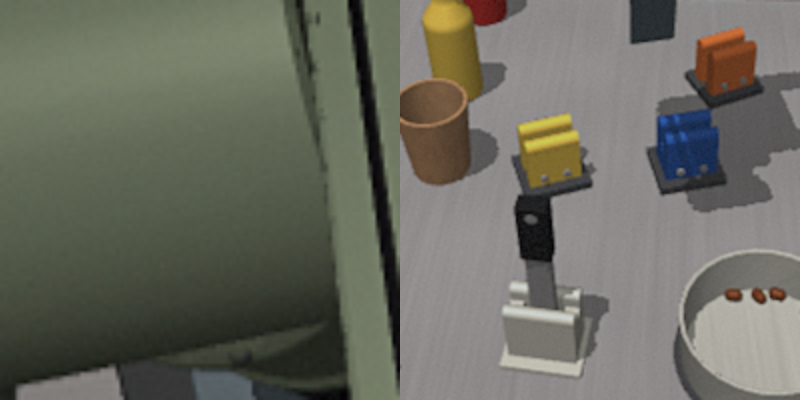

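The side view shows the paddle upright in the holder and the heads unmoved. Grasping blue next.

```bash
python3 -m crank '[{"dx":-0.03,"dy":-0.035,"dz":0,"yaw":0},{"dx":-0.03,"dy":-0.034,"dz":0,"yaw":0},{"dx":0,"dy":0,"dz":-0.05,"yaw":0},{"dx":0,"dy":0,"dz":-0.05,"yaw":0},{"dx":0,"dy":0,"dz":-0.05,"yaw":0},{"dx":0,"dy":0,"dz":0,"yaw":0},{"dx":0,"dy":0,"dz":0,"yaw":0}]'
```

```text
time_s: 37.65
ee_pos: [505.2, 66.4, 132.5]
ee_rot: [180.0, -0.1, 15.3]
force: [0.6, 0.1, -0.2]
gripper_width: 91.3
gripper_force: 0.0
```

```bash
python3 -m crank '[{"dx":0,"dy":0,"dz":-0.04,"yaw":0},{"dx":0,"dy":0,"dz":-0.04,"yaw":0},{"dx":0,"dy":0,"dz":-0.037,"yaw":0},{"dx":0,"dy":0,"dz":0,"yaw":0},{"dx":0,"dy":0,"dz":0,"yaw":0}]'; python3 -m crank '[{"dx":0,"dy":0,"dz":0,"yaw":0},{"dx":0,"dy":0,"dz":0,"yaw":0},{"dx":0,"dy":0,"dz":0,"yaw":0},{"dx":0,"dy":0,"dz":0,"yaw":0},{"dx":0,"dy":0,"dz":0,"yaw":0},{"dx":0,"dy":0,"dz":0,"yaw":0},{"dx":0,"dy":0,"dz":0,"yaw":0},{"dx":0,"dy":0,"dz":0,"yaw":0}]' 0 25
```

```text
time_s: 38.28
ee_pos: [505.7, 66.1, 39.5]
ee_rot: [180.0, -0.2, 15.3]
force: [0.5, -0.3, -0.1]
gripper_width: 91.5
gripper_force: 0.0
time_s: 39.28
ee_pos: [503.8, 65.9, 37.5]
ee_rot: [-180.0, 0.0, 15.3]
force: [-0.4, 0.1, -0.0]
gripper_width: 41.8
gripper_force: 25.0
```

```bash
python3 -m crank '[{"dx":0,"dy":0,"dz":0.02,"yaw":0},{"dx":0,"dy":0,"dz":0.04,"yaw":0},{"dx":0,"dy":0,"dz":0.04,"yaw":0},{"dx":0,"dy":0,"dz":0.04,"yaw":0},{"dx":0,"dy":0,"dz":0,"yaw":0}]' - 35; python3 -m crank '[{"dx":-0.007,"dy":-0.03,"dz":0,"yaw":-1},{"dx":-0.007,"dy":-0.05,"dz":0,"yaw":-1},{"dx":-0.007,"dy":-0.06,"dz":0,"yaw":-1},{"dx":-0.007,"dy":-0.06,"dz":0,"yaw":0},{"dx":-0.007,"dy":-0.06,"dz":0,"yaw":0},{"dx":-0.007,"dy":-0.06,"dz":0,"yaw":0},{"dx":-0.007,"dy":-0.06,"dz":0,"yaw":0},{"dx":-0.007,"dy":-0.06,"dz":0,"yaw":0},{"dx":-0.007,"dy":-0.04,"dz":0,"yaw":0},{"dx":-0.006,"dy":-0.025,"dz":0,"yaw":0}]'; python3 -m crank '[{"dx":0,"dy":0,"dz":-0.03,"yaw":0},{"dx":0,"dy":0,"dz":-0.03,"yaw":0},{"dx":0,"dy":0,"dz":0,"yaw":0},{"dx":0,"dy":0,"dz":0,"yaw":0}]'
python3 - <<'E'
from h import *
b=grab('side','s13.png')
cv2.imwrite('pics/m13.png',cv2.resize(b[60:220,240:450],(788,600))[:,:,::-1])
E
```

```text
time_s: 39.9
ee_pos: [505.3, 65.9, 151.3]
ee_rot: [179.9, -0.3, 15.3]
force: [0.6, 0.3, -2.4]
gripper_width: 42.0
gripper_force: 35.0
time_s: 41.15
ee_pos: [447.4, -339.0, 147.4]
ee_rot: [-179.9, 0.2, 0.3]
force: [0.2, 0.3, -2.0]
gripper_width: 41.9
gripper_force: 35.0
time_s: 41.65
ee_pos: [449.0, -338.0, 101.8]
ee_rot: [180.0, -0.0, 0.4]
force: [0.1, -0.0, -3.3]
gripper_width: 41.8
gripper_force: 35.0
```

View pics/m13.png

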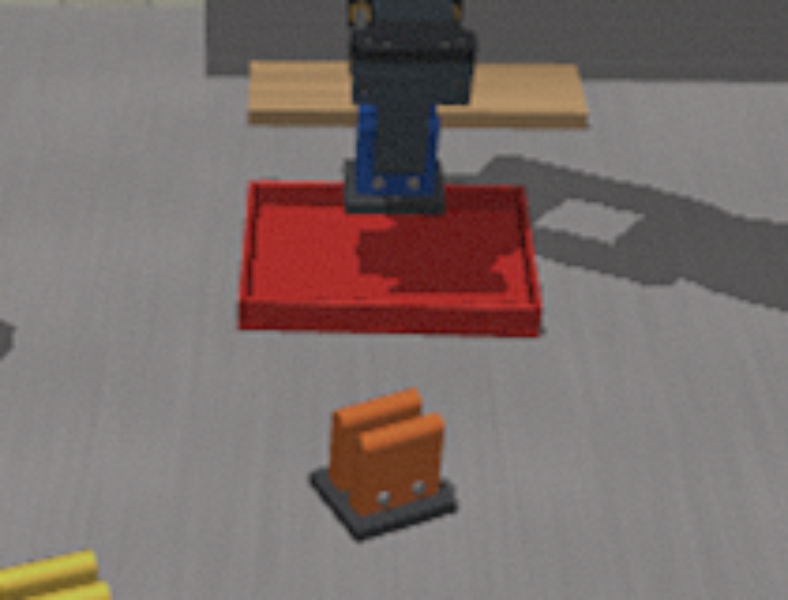

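The head hangs level over the tray, at crop (395,190). Lowering it.

```bash
python3 -m crank '[{"dx":0,"dy":0,"dz":-0.025,"yaw":0},{"dx":0,"dy":0,"dz":-0.025,"yaw":0},{"dx":0,"dy":0,"dz":-0.016,"yaw":0},{"dx":0,"dy":0,"dz":-0.005,"yaw":0},{"dx":0,"dy":0,"dz":0,"yaw":0},{"dx":0,"dy":0,"dz":0,"yaw":0}]'; python3 -m crank '[{"dx":0,"dy":0,"dz":-0.003,"yaw":0},{"dx":0,"dy":0,"dz":0,"yaw":0},{"dx":0,"dy":0,"dz":0,"yaw":0}]'
```

```text
time_s: 42.45
ee_pos: [449.1, -338.5, 45.5]
ee_rot: [179.9, -0.1, 0.3]
force: [0.4, 0.2, -2.4]
gripper_width: 42.0
gripper_force: 35.0
time_s: 42.82
ee_pos: [448.8, -338.3, 42.6]
ee_rot: [180.0, -0.0, 0.3]
force: [0.5, 0.3, -0.6]
gripper_width: 41.9
gripper_force: 35.0
```

```bash
python3 -m crank '[{"dx":0,"dy":0,"dz":-0.0007,"yaw":0},{"dx":0,"dy":0,"dz":0,"yaw":0}]'; python3 -m crank '[{"dx":0,"dy":0,"dz":0,"yaw":0},{"dx":0,"dy":0,"dz":0,"yaw":0},{"dx":0,"dy":0,"dz":0,"yaw":0},{"dx":0,"dy":0,"dz":0,"yaw":0},{"dx":0,"dy":0,"dz":0,"yaw":0},{"dx":0,"dy":0,"dz":0,"yaw":0}]' 1;  python3 -m crank '[{"dx":0,"dy":0,"dz":0.02,"yaw":0},{"dx":0,"dy":0,"dz":0.05,"yaw":0},{"dx":0,"dy":0,"dz":0.06,"yaw":0},{"dx":0,"dy":0,"dz":0.06,"yaw":0},{"dx":0,"dy":0,"dz":0.05,"yaw":0},{"dx":-0.06,"dy":-0.05,"dz":0,"yaw":0},{"dx":-0.06,"dy":-0.05,"dz":0,"yaw":0},{"dx":-0.05,"dy":-0.05,"dz":0,"yaw":0},{"dx":0,"dy":0,"dz":0,"yaw":0}]'
python3 - <<'E'
from h import *
a=grab('top','t14.png');b=grab('side','s14.png')
cv2.imwrite('pics/m14.png',np.hstack([cv2.resize(a,(440,330)),cv2.resize(b,(360,330))])[:,:,::-1])
print(telemetry.state()['ee_pos'])
E
```

```text
time_s: 43.08
ee_pos: [448.9, -338.3, 42.5]
ee_rot: [180.0, -0.0, 0.3]
force: [-0.5, 0.6, 5.4]
gripper_width: 41.6
gripper_force: 35.0
time_s: 43.82
ee_pos: [448.6, -338.2, 41.8]
ee_rot: [180.0, 0.0, 0.3]
force: [0.3, -0.3, -0.1]
gripper_width: 91.1
gripper_force: 0.0
time_s: 44.95
ee_pos: [310.0, -460.4, 235.0]
ee_rot: [179.9, -0.0, 0.0]
force: [0.3, 0.3, -0.1]
gripper_width: 91.3
gripper_force: 0.0
[ 312.45428199 -458.22328049  234.64709717]
```

View pics/m14.png

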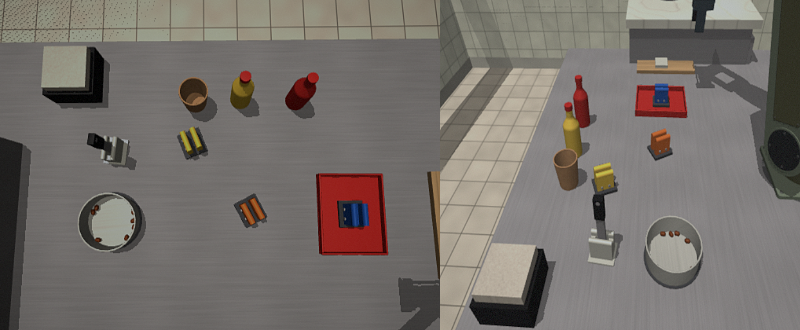

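Both views show blue upright in the tray, at (352,214) in the top half. The paddle stands in its holder, yellow and orange are on the counter, and the bystanders have not moved. A quick numeric check of the nuts' shifts, then I hand in.

```bash
python3 - <<'E'
from h import *
P=[]
for f in('t0','t14'):
    g=cv2.cvtColor(cv2.imread(f'pics/{f}.png'),cv2.COLOR_BGR2HSV)
    h=cv2.inRange(g,(0,90,30),(15,255,200));h[:,:100]=0;h[:,185:]=0;h[:245]=0
    n,l,s,ce=cv2.connectedComponentsWithStats(h)
    P.append([(int(s[i,4]),np.round(plane('top',*ce[i],10)[:2])) for i in range(1,n) if s[i,4]>8])
for x in P[1]: print(x, min(np.linalg.norm(x[1]-q[1]) for q in P[0]))
E
```

```text
(33, array([472., 333.])) 25.612496949731394
(30, array([461., 343.])) 27.51363298439521
(10, array([458., 238.])) 23.08679276123039
(22, array([437., 237.])) 25.238858928247925
(10, array([421., 236.])) 22.090722034374522
(27, array([394., 252.])) 29.614185789921695
(31, array([389., 327.])) 34.20526275297414
```

All seven nuts are in the pot, each more than 20 mm from any starting place.

```bash
python3 -c "
from workcell import ticket
print(ticket.job_done())"
```

```text
the job is handed in; nothing more can be done
None
```

Job handed in at about 45 s: all seven nuts were shifted and stayed in the pot, blue jammed and stands upright in the red tray, yellow and orange tested clear and stand on the counter, green was absent, and the paddle is back upright in its holder.

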